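Collect the finished black glass pieces and lift the caddy level

ROBOT

A 7-joint arm with a two-finger parallel gripper is mounted at the origin on the work surface. World frame = base frame: x ahead of the robot, y to its left, z up, the work surface at z = 0. Lengths are in m, angles in rad, forces in N, time in s.
With the tool pointing down it reaches from about 0.425 to 0.825 m from the base axis. Payload 3.6 kg.
Tool frame: the origin (TCP) lies midway between the tips of the shut fingers; the grasp point (between the pads) lies behind it (arm.tcp_to_grasp is the z of the grasp point in the tool frame, in m); z points along the fingers, y is the line along which they close (so a half turn about z gives the same grasp; the last joint's range is limited). The gripper opens to 85 mm and grips with 20 to 120 N. Pads are 22 mm wide; open, the fingers measure 114 mm over their backs; the gripper's body (76 mm by 85 mm) begins 54 mm behind the grasp point. The pads swing forward as they close: fully open they stand 13 mm farther back than shut.
Start: joints at [1.105, 0.615, -0.013, 1.423, 0.008, 1.103, -0.04], TCP at [0.276, -0.588, 0.231] pointing down, gripper open.
Joint ranges: [-3.12, 3.12], [-0.3, 2.06], [-1.34, 1.32], [0.26, 2.42], [-1.36, 4.5], [0.01, 1.98], [-2.84, 2.84]. Speed limits (rad/s): [2.79, 2.79, 3.14, 3.14, 3.14, 3.14, 3.14].

INTERFACE

Orientations are given as a unit quaternion [x, y, z, w].
In Python, from cell import arm, read_camera, camera_info gives the robot as it stands. The module is installed in compiled form; this text tells all that it offers.
- The arm moves only by the shell command python3 -m inch 'ROWS' [OPENING]. ROWS is JSON, a list of rows, each an object of numbers: "x", "y", "z": the shift along the tool's x, y, z in units of 300 mm (1.0 is 300 mm); "wx", "wy", "wz": the turn, a rotation vector about the tool's x, y, z in units of 45 degrees (1.0 is 45 degrees). In form: [{"x": .., "y": .., "z": .., "wx": .., "wy": .., "wz": ..}, ...]. A call has 1 to 20 rows; each row is the pose to reach, as a shift and turn from the pose commanded when the call began, along the tool's axes at that moment; what a row does not reach only later rows make up. A row lasts 1/12 s, in which the tool goes at most 41.7 mm and 7.16 degrees, less where a joint would pass 70% of its speed; a pose out of reach is approached as far as the arm can. A call with a number of a shift or a turn outside -1 to 1 is refused whole. A call with a gripper value outside its range is refused whole. OPENING is the closure, from 0 (fully open) to 1 (shut), set as the call begins (- or left out, the last holds). The fingers move at their own pace and stop on an object; the grip force is fixed at half the most. Time passes only in rows, so rows that repeat a pose let the fingers close. It gives the time, the measured TCP pose, the force, the opening and the grip force at its end, in the units of the state.
- arm.observe(): the state, without advancing time (a new reading comes with each control period).
- read_camera(name): name is "scene" or "top"; returns the picture (384x512x3 uint8, blue, green, red); there is no depth.
- camera_info(name): a dict with "vertical_fov" (degrees; the focal length in pixels is half the picture's height over the tangent of half this angle, whatever the lens; pixels are square), "cx", "cy" (the principal point, pixels), "xyz" and "rotation" of the camera in the world. Camera axes: x right, y down, z forward; pixel columns grow to the right and rows downward; lengths in m; the calibration is good to about 2 mm. A picture is of the moment at which its call begins. camera_info takes no time and is no camera call.
- arm.hand_in(): hands the job in; it is judged then, once.
The state is a dict: "clock": time; "qpos": joint angles; "dq": joint speeds; "tau": joint torques, N m; "tool_pos": TCP position; "tool_rot": TCP orientation; "wrist_force": force on the tool from outside, world axes, zero at the start; "torque": the same for the moment, N m; "gripper_width": opening from 0.0 (shut) to 1.0 (fully open); "finger_force": force on a finger pad.
Only numpy, scipy, OpenCV 4.12 (cv2) and the standard library are available. Lean on these libraries where they do the work, as an engineer would, in place of code of your own. Each camera call takes 0.05 s, during which the arm holds its last target. There are 200 camera calls.

TASK

Collect the two finished black glass pieces from the engraver's catch tray and set them down, not dropped, engraved face up in the blue carry caddy as it stands on the bench, one in each compartment so that it hangs balanced; the amber piece is another order's and stays where it lies, and everything else on the bench is left alone. Then take the caddy by the middle of its handle, lift it a good hand's width (about 80 mm) clear of the bench, keeping it level all the way, and hold it still there for a second or two. Finish while still holding it there, level, by the handle: nothing is put down at the end.

Things in the scene. Friction and masses are not known exactly. Their poses are not given: they have to be found in the camera images.
- piece_a_mid (a point): first finished black glass paperweight: a block 56 x 36 x 40 mm (its x, y, z), about 200 g, engraved white flower on its top face (+z). This point is its centre, 20 mm above its underside. It starts lying in the catch tray, top up, its 56 mm length roughly along the tray's length; grasp it across its 36 mm (y)
- piece_b_mid (a point): second finished black glass paperweight, the same as the first (56 x 36 x 40 mm), also in the catch tray; this point is its centre
- amber_mid (a point): amber glass paperweight of the same size and engraving, lying in the same catch tray at the start (the three pieces lie in a row about 90 mm apart, in any order); this point is its centre. To be left where it lies
- engraver: fixed olive-green bench engraver with its catch tray. Origin: middle of the tray, on the bench. The tray is 300 mm along its x and 200 mm along its y inside, felt floor 10 mm above the bench, steel rim 26 mm above the bench on three sides; towards -y a roller slide (up to 80 mm high) starts 105 mm from the origin and the cabinet (380 mm wide, 340 mm high) 205 mm from it
- caddy: loose blue plastic carry caddy, 0.4 kg empty, 200 mm (x) by 340 mm (y), walls 65 mm high, 4 mm thick. Origin: centre of its underside, z up. A middle wall (6 mm thick, 58 mm high, along x at y = 0) makes two compartments of 192 (x) by 163 (y) mm, floor 6 mm up. The rigid handle bar runs along x over the middle wall, 125 to 145 mm up, its sloping legs meeting the side walls
- caddy_handle (a point): middle of the caddy's handle bar, 135 mm above the caddy's underside; the bar is 18 mm wide (caddy y), 20 mm tall, straight and free for 100 mm along caddy x; free space of 67 mm below it
- caddy_base (a point): centre of the caddy's underside (same place as its origin)
- comp_left (a point): middle of the floor (its upper face) of the compartment on the caddy's +y side
- comp_right (a point): middle of the floor (its upper face) of the compartment on the caddy's -y side
- table: black work bench, top at z = 0; a thin dark grey mat lies on it
- tumbler_a: clear glass tumbler, 76 mm wide, 92 mm high, behind the caddy and tray; origin at its underside; leave alone
- tumbler_b: green glass tumbler, 68 mm wide, 85 mm high; origin at its underside; leave alone
- saucer: black saucer 108 mm wide with a red-and-white polishing pad on it, 36 mm high in all; origin at its underside; leave alone
- glasses_case: pink spectacle case 50 x 156 x 30 mm; origin at its underside; leave alone
- brush: brush 160 mm long lying on the left, low; leave alone
- caliper: caliper 150 mm long lying flat at the back right; leave alone

How it is judged:
By the outcome, as a careful person would: the job done as asked, in the order asked, and still so for the second after the job is handed in, while the arm keeps its last pose, push and grip.
It also fails if it takes over 72 s, if anything falls off the work surface, if the arm or the gripper's body presses on something with over 40 N, if the wrist force passes 120 N, or if a joint passes its speed limit or range.

## Working session

There is one attempt and no reset: what is moved stays moved. The work goes in short steps, Python scripts to look and compute and a shell command to move; the robot and the scene stay as the last step left them, time stands still between calls to the robot, and variables do not carry over. Pictures are saved under pics/ and viewed, at most 10 in all, crops included, and the job is handed in when it is done.

```bash
mkdir -p pics; python3 - <<'E'
from cell import arm, read_camera, camera_info
import cv2
for n in("scene","top"):
    cv2.imwrite(f"pics/{n}0.png",read_camera(n)); print(camera_info(n))
print(arm.observe(), arm.tcp_to_grasp)
E
```

```text
{'vertical_fov': 53.10243104431898, 'cx': 261.3564423180778, 'cy': 189.76014339033037, 'xyz': array([1.08781726, 0.16704121, 1.01095005]), 'rotation': array([ 0.65089371,  0.71279228, -0.19365718, -0.1753894 ])}
{'vertical_fov': 45.435280495374826, 'cx': 262.43988577735126, 'cy': 197.9427687488799, 'xyz': array([0.33454201, 0.11332606, 1.26498154]), 'rotation': array([ 0.7072518 , -0.69924528,  0.0731237 , -0.07418801])}
{'clock': 0.1, 'qpos': array([ 1.10549654,  0.61580748, -0.01263388,  1.4247748 ,  0.00812843,
        1.10339392, -0.04039426]), 'dq': array([-1.24719777e-03, -1.95962934e-03, -3.00259893e-05, -4.27388398e-03,
       -5.48661993e-04,  1.75386072e-03, -1.84194046e-03]), 'tau': array([ 1.63526456e-03, -4.70381463e+01,  2.60463981e-01, -1.71570003e+01,
        1.01193110e-02,  5.87072951e-03,  7.12418412e-06]), 'tool_pos': array([ 0.27586869, -0.58778061,  0.23025172]), 'tool_rot': array([ 9.76016849e-01,  2.17691869e-01, -2.75754769e-04, -1.13339953e-03]), 'wrist_force': array([ 0.05766435,  0.37778354, -0.7656618 ]), 'torque': array([-0.03946159, -0.02318436, -0.01230289]), 'finger_force': 0.0, 'gripper_width': 0.9995850162728158} -0.0187
```

View pics/scene0.png

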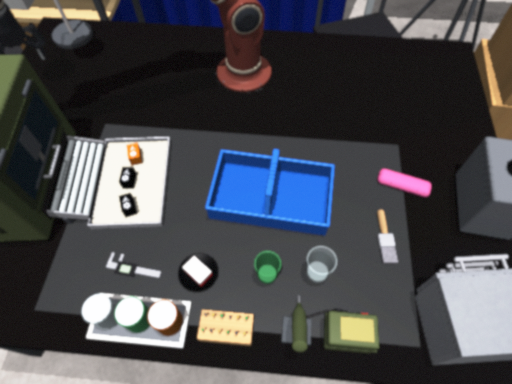

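View pics/top0.png

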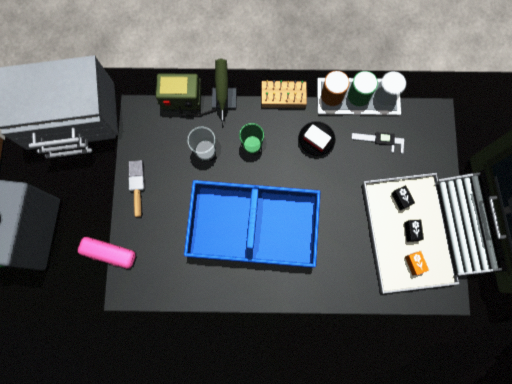

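The scene view shows the red base at (245,75), the tray at left with amber (135,153) and blacks (128,177), (129,205), and the caddy at (270,190). The top view shows the caddy at (253,225), blacks at (402,197), (414,231) and amber at (417,263). The arm itself isn't obvious, so I'll check the calibration on known points.

```bash
cat > h.py <<'E'
import numpy as np, cv2
from scipy.spatial.transform import Rotation as R
from cell import arm, read_camera, camera_info
def cam(n):
    c=camera_info(n); return c, 192/np.tan(np.radians(c["vertical_fov"]/2)), R.from_quat(c["rotation"]).as_matrix()
def ray(n,uv,z):
    c,f,M=cam(n); d=M@np.array([(uv[0]-c["cx"])/f,(uv[1]-c["cy"])/f,1]); o=c["xyz"]
    return o+d*(z-o[2])/d[2]
def proj(n,p):
    c,f,M=cam(n); q=M.T@(np.array(p)-c["xyz"]); return np.array([f*q[0]/q[2]+c["cx"],f*q[1]/q[2]+c["cy"]])
E
python3 - <<'E'
from h import *
np.set_printoptions(precision=3,suppress=True)
for n in("scene","top"): print(n,proj(n,[0,0,0]),proj(n,[.276,-.588,.23]),proj(n,[0,0,.3]))
for a,b,z in [((135,153),(417,263),.05),((128,177),(414,231),.05),((129,205),(402,197),.05),((267,212),(249,250),.058),((277,152),(254,190),.058)]:
    print(ray("scene",a,z),ray("top",b,z))
for n,uvs in (("scene",[(217,151),(335,162),(330,231),(207,219)]),("top",[(193,182),(320,188),(316,267),(186,261)])):
    print(n,[ray(n,u,.065) for u in uvs])
E
```

```text
scene [243.83   71.688] [28.938 65.05 ] [239.739  -4.271]
top [305.594 429.859] [584.365 326.313] [320.028 475.098]
[ 0.434 -0.284  0.05 ] [ 0.422 -0.292  0.05 ]
[ 0.521 -0.283  0.05 ] [ 0.506 -0.289  0.05 ]
[ 0.613 -0.255  0.05 ] [ 0.599 -0.261  0.05 ]
[0.603 0.136 0.058] [0.45  0.15  0.058]
[0.397 0.15  0.058] [0.612 0.14  0.058]
scene [array([ 0.414, -0.032,  0.065]), array([0.423, 0.324, 0.065]), array([0.649, 0.31 , 0.065]), array([ 0.643, -0.025,  0.065])]
top [array([0.63 , 0.304, 0.065]), array([ 0.618, -0.038,  0.065]), array([ 0.407, -0.024,  0.065]), array([0.419, 0.313, 0.065])]
```

```bash
python3 - <<'E'
from h import *
t=cv2.imread("pics/top0.png"); s=cv2.imread("pics/scene0.png")
r=lambda im,x,y,w,h,k:cv2.resize(im[y:y+h,x:x+w],None,fx=k,fy=k,interpolation=cv2.INTER_CUBIC)
a=r(t,365,170,90,130,4.6)[:598]; b=r(s,85,130,90,100,4.6)
c=np.zeros((598,800,3),np.uint8); c[:a.shape[0],:a.shape[1]]=a[:,:400]if 0 else a; w=min(b.shape[1],800-a.shape[1]); c[:b.shape[0],a.shape[1]:a.shape[1]+w]=b[:,:w]
cv2.imwrite("pics/crop1.png",c)
a=r(t,180,175,145,100,4); b=r(s,200,140,140,95,4)
cv2.imwrite("pics/crop2.png",np.vstack([cv2.resize(a[:, :],(435,300)),cv2.resize(b,(435,295))]))
E
```

```text
(no output)
```

View pics/crop1.png

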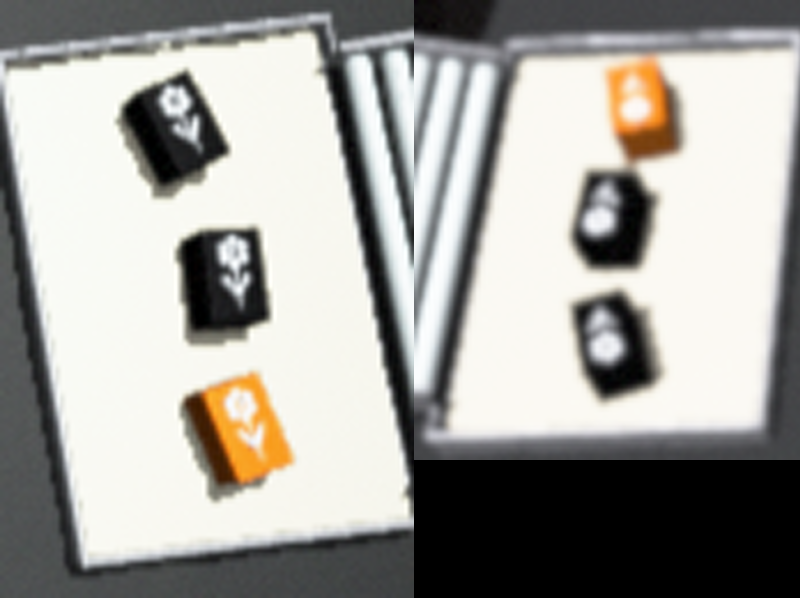

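View pics/crop2.png

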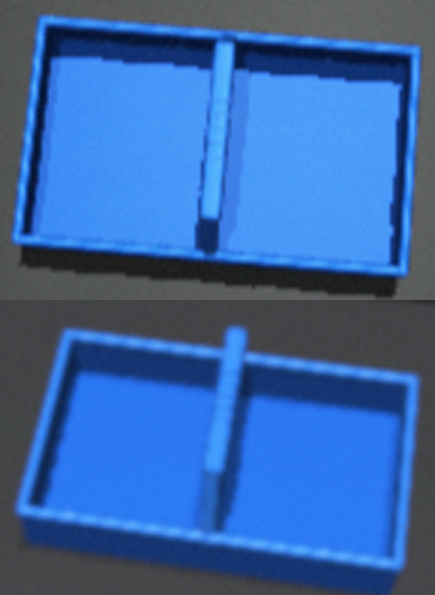

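Crop 1 shows black A (top-left of the row), black B (middle) and amber, all with flowers up. Crop 2 shows the caddy rim corners and handle in both views. Now I'll turn these corners into points.

```bash
python3 - <<'E'
from h import *
np.set_printoptions(precision=4,suppress=True)
def show(n,pts,k,off,z,l):
    P=np.array([ray(n,((p[0]+.5)/k-.5+off[0],(p[1]+.5)/k-.5+off[1]),z)[:2] for p in pts])
    e=np.roll(P,-1,0)-P
    print(n,l,"c",P.mean(0),"len",np.hypot(*e.T),"ang",np.degrees(np.arctan2(e[:,1],e[:,0])))
T,S=(365,170),(85-414/4.6,130)
show("top",[(147,95),(189,71),(229,150),(187,178)],4.6,T,.05,"A")
show("top",[(209,231),(257,226),(269,317),(222,326)],4.6,T,.05,"B")
show("top",[(211,387),(260,374),(293,461),(243,483)],4.6,T,.05,"amb")
show("scene",[(577,303),(621,291),(635,355),(592,370)],4.6,S,.05,"A")
show("scene",[(585,172),(628,172),(622,236),(577,236)],4.6,S,.05,"B")
show("scene",[(607,64),(656,57),(665,122),(617,129)],4.6,S,.05,"amb")
show("top",[(41,17),(420,47),(407,274),(15,242)],3,(180,175),.065,"cad")
show("scene",[(65,330-300),(418,78),(402,268),(20,216)],435/140,(200,140),.065,"cad")
# bar: top view free bar end points at z=.145
show("top",[(225,38),(211,218)],3,(180,175),.145,"bar")
show("scene",[(236,28),(214,165)],435/140,(200,140),.145,"bar")
show("top",[(2,58),(328,18)],4.6,T,.026,"tray rim")
# flower centroids
t=cv2.imread("pics/top0.png"); s=cv2.imread("pics/scene0.png")
for n,im,roi in(("top",t,(380,178,60,105)),("scene",s,(105,137,50,85))):
    x,y,w,h=roi; c=im[y:y+h,x:x+w]; hsv=cv2.cvtColor(c,cv2.COLOR_BGR2HSV)
    ob=((hsv[...,2]<90)|((hsv[...,1]>120)&(hsv[...,2]>120))).astype(np.uint8)
    cn,_=cv2.findContours(ob,cv2.RETR_EXTERNAL,cv2.CHAIN_APPROX_NONE)
    for k in cn:
        if cv2.contourArea(k)<80: continue
        m=np.zeros_like(ob); cv2.drawContours(m,[k],-1,1,-1); m=cv2.erode(m,np.ones((3,3)))
        g=cv2.cvtColor(c,cv2.COLOR_BGR2GRAY).astype(float); wgt=np.where((m>0)&(hsv[...,1]<130),np.clip(g-70,0,None),0)
        yy,xx=np.mgrid[:h,:w]; u=((wgt*xx).sum()/wgt.sum()+x,(wgt*yy).sum()/wgt.sum()+y)
        print(n,"flower",u,ray(n,u,.05))
E
```

```text
top A c [ 0.6005 -0.2708] len [0.0296 0.0519 0.0307 0.0539] ang [ -59.8335 -156.1939  123.6692   22.9059]
top B c [ 0.5109 -0.2958] len [0.0283 0.0533 0.028  0.0556] ang [ -83.3724 -175.9787  101.3832    4.5744]
top amb c [ 0.4237 -0.2979] len [0.0296 0.0518 0.0319 0.0563] ang [ -74.7832 -162.205   113.5139   15.6348]
scene A c [ 0.6012 -0.2656] len [0.0274 0.0482 0.0266 0.0503] ang [ 113.5434   25.1742  -61.9657 -153.93  ]
scene B c [ 0.5108 -0.2924] len [0.0281 0.0493 0.0288 0.0492] ang [  95.1509   10.5357  -84.843  -170.2482]
scene amb c [ 0.4222 -0.294 ] len [0.0328 0.0559 0.0314 0.056 ] ang [ 105.5452   20.5502  -74.4767 -158.0404]
top cad c [0.5224 0.1404] len [0.3411 0.2019 0.3409 0.2021] ang [-94.0019 175.9845  86.0188  -3.9715]
scene cad c [0.5219 0.1438] len [0.3444 0.2015 0.3398 0.2067] ang [ 85.7058  -4.1686 -93.4391 177.1141]
top bar c [0.5234 0.1408] len [0.1508 0.1508] ang [176.5243  -3.4757]
scene bar c [0.5202 0.1426] len [0.143 0.143] ang [ -3.23 176.77]
top tray rim c [ 0.6585 -0.2675] len [0.2006 0.2006] ang [-82.1907  97.8093]
top flower (np.float64(417.7239343052224), np.float64(260.04797933198006)) [ 0.4294 -0.294   0.05  ]
top flower (np.float64(nan), np.float64(nan)) [nan nan nan]
top flower (np.float64(nan), np.float64(nan)) [nan nan nan]
scene flower (np.float64(nan), np.float64(nan)) [nan nan nan]
scene flower (np.float64(nan), np.float64(nan)) [nan nan nan]
scene flower (np.float64(132.5261915467626), np.float64(151.5635116906475)) [ 0.4291 -0.2934  0.05  ]<stdin>:30: RuntimeWarning: invalid value encountered in scalar divide
```

```bash
cat >> h.py <<'E'
def go(p,yaw):
    o=arm.observe(); C=R.from_quat(o["tool_rot"])
    T=R.from_euler("Z",yaw,degrees=True)*R.from_rotvec([np.pi,0,0])
    d=C.inv().apply(np.array(p)-o["tool_pos"])/.3; w=np.degrees((C.inv()*T).as_rotvec())/45
    print(p,"xyz",d.round(3),"w",w.round(3),"n",(np.linalg.norm(d)*300/41.7).round(1))
E
python3 -c "
from h import *
go((.255,-.45,.28),25); go((.33,-.32,.28),24.5)"
```

```text
(0.255, -0.45, 0.28) xyz [ 0.132 -0.446 -0.165] w [-0.003  0.     0.003] n 3.5
(0.33, -0.32, 0.28) xyz [ 0.543 -0.732 -0.164] w [-0.003  0.     0.014] n 6.7
```

```bash
python3 -m inch '[{"x":0.03,"y":-0.1,"z":-0.05},{"x":0.06,"y":-0.21,"z":-0.1},{"x":0.1,"y":-0.33,"z":-0.15},{"x":0.14,"y":-0.45,"z":-0.16},{"x":0.24,"y":-0.52,"z":-0.16},{"x":0.34,"y":-0.59,"z":-0.16},{"x":0.44,"y":-0.66,"z":-0.16},{"x":0.54,"y":-0.73,"z":-0.16,"wz":0.01},{"x":0.54,"y":-0.73,"z":-0.16,"wz":0.01},{"x":0.54,"y":-0.73,"z":-0.16,"wz":0.01},{"x":0.54,"y":-0.73,"z":-0.16,"wz":0.01}]' 0; python3 -c "
from h import *
go((.6,-.269,.14),24.5);go((.6,-.269,.07),24.5)"
```

```text
(0.6, -0.269, 0.14) xyz [ 1.43  -0.502  0.302] w [-0.003  0.     0.014] n 11.1
(0.6, -0.269, 0.07) xyz [ 1.43  -0.502  0.535] w [-0.003  0.     0.014] n 11.6invalid input at $[0]: expected keys x, y, z, wx, wy, wz
```

```bash
python3 -m inch '[{"x":0.03,"y":-0.1,"z":-0.05,"wx":0,"wy":0,"wz":0},{"x":0.06,"y":-0.21,"z":-0.1,"wx":0,"wy":0,"wz":0},{"x":0.1,"y":-0.33,"z":-0.15,"wx":0,"wy":0,"wz":0},{"x":0.14,"y":-0.45,"z":-0.16,"wx":0,"wy":0,"wz":0},{"x":0.24,"y":-0.52,"z":-0.16,"wx":0,"wy":0,"wz":0},{"x":0.34,"y":-0.59,"z":-0.16,"wx":0,"wy":0,"wz":0},{"x":0.44,"y":-0.66,"z":-0.16,"wx":0,"wy":0,"wz":0},{"x":0.54,"y":-0.73,"z":-0.16,"wx":0,"wy":0,"wz":0.01},{"x":0.54,"y":-0.73,"z":-0.16,"wx":0,"wy":0,"wz":0.01},{"x":0.54,"y":-0.73,"z":-0.16,"wx":0,"wy":0,"wz":0.01},{"x":0.54,"y":-0.73,"z":-0.16,"wx":0,"wy":0,"wz":0.01}]' 0; python3 -c "
from h import *
go((.6,-.269,.14),24.5);go((.6,-.269,.07),24.5)"
```

```text
clock: 1.02
tool_pos: [0.3292, -0.3218, 0.2792]
tool_rot: [0.977, 0.214, -0.0, 0.0]
wrist_force: [-0.5, -0.4, -0.2]
gripper_width: 0.998
finger_force: 0.0
(0.6, -0.269, 0.14) xyz [0.894 0.217 0.463] w [-0.     0.001  0.004] n 7.4
(0.6, -0.269, 0.07) xyz [0.894 0.217 0.696] w [-0.     0.001  0.004] n 8.3
```

```bash
python3 -m inch '[{"x":0.1,"y":0.02,"z":0,"wx":0,"wy":0,"wz":0},{"x":0.2,"y":0.05,"z":0.05,"wx":0,"wy":0,"wz":0},{"x":0.3,"y":0.07,"z":0.1,"wx":0,"wy":0,"wz":0},{"x":0.4,"y":0.1,"z":0.15,"wx":0,"wy":0,"wz":0},{"x":0.5,"y":0.12,"z":0.2,"wx":0,"wy":0,"wz":0},{"x":0.6,"y":0.15,"z":0.27,"wx":0,"wy":0,"wz":0},{"x":0.7,"y":0.17,"z":0.33,"wx":0,"wy":0,"wz":0},{"x":0.8,"y":0.2,"z":0.4,"wx":0,"wy":0,"wz":0},{"x":0.87,"y":0.21,"z":0.46,"wx":0,"wy":0,"wz":0},{"x":0.895,"y":0.217,"z":0.52,"wx":0,"wy":0,"wz":0},{"x":0.895,"y":0.217,"z":0.56,"wx":0,"wy":0,"wz":0},{"x":0.895,"y":0.217,"z":0.59,"wx":0,"wy":0,"wz":0},{"x":0.895,"y":0.217,"z":0.6,"wx":0,"wy":0,"wz":0},{"x":0.895,"y":0.217,"z":0.6,"wx":0,"wy":0,"wz":0},{"x":0.895,"y":0.217,"z":0.6,"wx":0,"wy":0,"wz":0}]' 0; python3 -c "
from h import *
go((.6,-.269,.018),24.5)
s=read_camera('scene')[130:250,70:200]; t=read_camera('top')[140:290,350:480]
c=np.hstack([cv2.resize(s,(390,450),interpolation=2),cv2.resize(t,(390,450),interpolation=2)]); cv2.imwrite('pics/g1.png',c)"
```

```text
clock: 2.27
tool_pos: [0.6004, -0.2698, 0.1003]
tool_rot: [0.977, 0.213, 0.0, 0.001]
wrist_force: [0.4, -0.6, -0.2]
gripper_width: 1.001
finger_force: 0.0
(0.6, -0.269, 0.018) xyz [-0.    -0.003  0.274] w [ 0.002 -0.     0.002] n 2.0
```

View pics/g1.png

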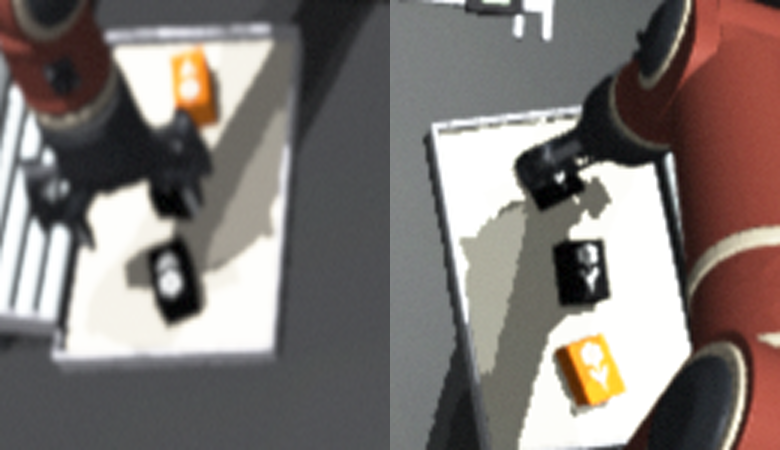

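The view shows the open gripper straddling the row, with finger tips near crop (80,240) and (200,210). I'll check that against the projected TCP.

```bash
python3 -c "
from h import *
o=arm.observe();C=R.from_quat(o['tool_rot'])
for y in(-.05,0,.05):
  u=proj('scene',o['tool_pos']+C.apply([0,y,-.013])); print((u[0]-70)*3,(u[1]-130)*3.75)"
```

```text
198.999586050587 204.4100233605427
143.69853528063845 224.12244876678272
87.4989372093294 244.1551673031791
```

Matches to about 1 px. Now descending and gripping.

```bash
python3 -m inch '[{"x":0,"y":0,"z":0.06,"wx":0,"wy":0,"wz":0},{"x":0,"y":0,"z":0.12,"wx":0,"wy":0,"wz":0},{"x":0,"y":0,"z":0.17,"wx":0,"wy":0,"wz":0},{"x":0,"y":0,"z":0.21,"wx":0,"wy":0,"wz":0},{"x":0,"y":0,"z":0.24,"wx":0,"wy":0,"wz":0},{"x":0,"y":0,"z":0.26,"wx":0,"wy":0,"wz":0},{"x":0,"y":0,"z":0.27,"wx":0,"wy":0,"wz":0},{"x":0,"y":0,"z":0.273,"wx":0,"wy":0,"wz":0},{"x":0,"y":0,"z":0.273,"wx":0,"wy":0,"wz":0}]' 0;  python3 -m inch '[{"x":0,"y":0,"z":0,"wx":0,"wy":0,"wz":0},{"x":0,"y":0,"z":0,"wx":0,"wy":0,"wz":0},{"x":0,"y":0,"z":0,"wx":0,"wy":0,"wz":0},{"x":0,"y":0,"z":0,"wx":0,"wy":0,"wz":0},{"x":0,"y":0,"z":0,"wx":0,"wy":0,"wz":0},{"x":0,"y":0,"z":0,"wx":0,"wy":0,"wz":0},{"x":0,"y":0,"z":0,"wx":0,"wy":0,"wz":0},{"x":0,"y":0,"z":0,"wx":0,"wy":0,"wz":0},{"x":0,"y":0,"z":0,"wx":0,"wy":0,"wz":0},{"x":0,"y":0,"z":0,"wx":0,"wy":0,"wz":0},{"x":0,"y":0,"z":0,"wx":0,"wy":0,"wz":0},{"x":0,"y":0,"z":0,"wx":0,"wy":0,"wz":0}]' 1
python3 -c "
from h import *
go((.528,.226,.22),-4)"
```

```text
clock: 3.12
tool_pos: [0.6013, -0.2684, 0.0178]
tool_rot: [0.977, 0.214, 0.0, 0.0]
wrist_force: [-0.5, -0.1, 0.6]
gripper_width: 0.999
finger_force: 0.0
clock: 4.12
tool_pos: [0.6013, -0.2684, 0.018]
tool_rot: [0.977, 0.214, 0.0, 0.0]
wrist_force: [-0.3, 0.6, 4.2]
gripper_width: 0.404
finger_force: 61.8
(0.528, 0.226, 0.22) xyz [ 0.467 -1.599 -0.674] w [ 0.001 -0.001  0.638] n 12.9
```

```bash
python3 -m inch '[{"x":0,"y":0,"z":-0.03,"wx":0,"wy":0,"wz":0},{"x":0,"y":0,"z":-0.08,"wx":0,"wy":0,"wz":0},{"x":0,"y":0,"z":-0.14,"wx":0,"wy":0,"wz":0},{"x":0,"y":0,"z":-0.2,"wx":0,"wy":0,"wz":0},{"x":0.02,"y":-0.04,"z":-0.26,"wx":0,"wy":0,"wz":0.02},{"x":0.04,"y":-0.1,"z":-0.33,"wx":0,"wy":0,"wz":0.05},{"x":0.06,"y":-0.18,"z":-0.4,"wx":0,"wy":0,"wz":0.08},{"x":0.08,"y":-0.26,"z":-0.47,"wx":0,"wy":0,"wz":0.12},{"x":0.11,"y":-0.34,"z":-0.53,"wx":0,"wy":0,"wz":0.16},{"x":0.14,"y":-0.42,"z":-0.59,"wx":0,"wy":0,"wz":0.2},{"x":0.16,"y":-0.5,"z":-0.64,"wx":0,"wy":0,"wz":0.24},{"x":0.19,"y":-0.58,"z":-0.67,"wx":0,"wy":0,"wz":0.28},{"x":0.21,"y":-0.66,"z":-0.67,"wx":0,"wy":0,"wz":0.31},{"x":0.24,"y":-0.74,"z":-0.67,"wx":0,"wy":0,"wz":0.34},{"x":0.26,"y":-0.81,"z":-0.67,"wx":0,"wy":0,"wz":0.36},{"x":0.28,"y":-0.86,"z":-0.67,"wx":0,"wy":0,"wz":0.37},{"x":0.28,"y":-0.88,"z":-0.67,"wx":0,"wy":0,"wz":0.37},{"x":0.28,"y":-0.88,"z":-0.67,"wx":0,"wy":0,"wz":0.37}]'
python3 -c "
from h import *
go((.528,.226,.22),-4);go((.528,.226,.10),-4);"
```

```text
clock: 5.62
tool_pos: [0.5656, 0.0087, 0.2178]
tool_rot: [0.997, 0.072, -0.001, -0.001]
wrist_force: [-0.3, -0.4, -2.7]
gripper_width: 0.407
finger_force: 61.1
(0.528, 0.226, 0.22) xyz [-0.02  -0.735 -0.006] w [-0.001  0.003  0.273] n 5.3
(0.528, 0.226, 0.1) xyz [-0.019 -0.734  0.394] w [-0.001  0.003  0.273] n 6.0
```

```bash
python3 -m inch '[{"x":0,"y":-0.06,"z":0,"wx":0,"wy":0,"wz":0.03},{"x":0,"y":-0.14,"z":0,"wx":0,"wy":0,"wz":0.06},{"x":-0.01,"y":-0.23,"z":0,"wx":0,"wy":0,"wz":0.1},{"x":-0.01,"y":-0.32,"z":0,"wx":0,"wy":0,"wz":0.14},{"x":-0.01,"y":-0.41,"z":0,"wx":0,"wy":0,"wz":0.18},{"x":-0.01,"y":-0.5,"z":0,"wx":0,"wy":0,"wz":0.21},{"x":-0.02,"y":-0.59,"z":0,"wx":0,"wy":0,"wz":0.24},{"x":-0.02,"y":-0.66,"z":0,"wx":0,"wy":0,"wz":0.26},{"x":-0.02,"y":-0.71,"z":0.02,"wx":0,"wy":0,"wz":0.273},{"x":-0.02,"y":-0.735,"z":0.06,"wx":0,"wy":0,"wz":0.273},{"x":-0.02,"y":-0.735,"z":0.12,"wx":0,"wy":0,"wz":0.273},{"x":-0.02,"y":-0.735,"z":0.19,"wx":0,"wy":0,"wz":0.273},{"x":-0.02,"y":-0.735,"z":0.26,"wx":0,"wy":0,"wz":0.273},{"x":-0.02,"y":-0.735,"z":0.33,"wx":0,"wy":0,"wz":0.273},{"x":-0.02,"y":-0.735,"z":0.38,"wx":0,"wy":0,"wz":0.273},{"x":-0.02,"y":-0.735,"z":0.4,"wx":0,"wy":0,"wz":0.273},{"x":-0.02,"y":-0.735,"z":0.4,"wx":0,"wy":0,"wz":0.273},{"x":-0.02,"y":-0.735,"z":0.4,"wx":0,"wy":0,"wz":0.273}]'
python3 -c "
from h import *
go((.528,.226,.016),-4)
cv2.imwrite('pics/p1.png',cv2.resize(read_camera('scene')[90:250,150:370],None,fx=3,fy=3,interpolation=2))"
```

```text
clock: 7.12
tool_pos: [0.5309, 0.2231, 0.0987]
tool_rot: [0.999, -0.038, 0.0, 0.0]
wrist_force: [0.7, 0.2, -1.8]
gripper_width: 0.414
finger_force: 61.1
(0.528, 0.226, 0.016) xyz [-0.011 -0.009  0.276] w [ 0.001 -0.001 -0.007] n 2.0
```

View pics/p1.png

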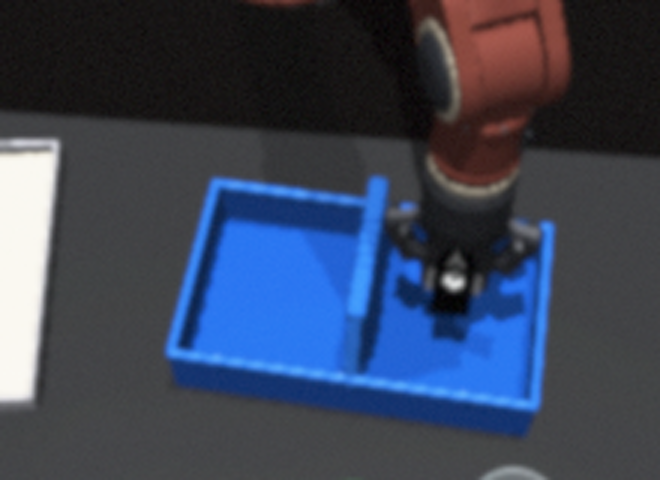

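The piece is held level with its flower up at (452,283), inside the left compartment. Lowering it now.

```bash
python3 -m inch '[{"x":-0.01,"y":-0.01,"z":0.05,"wx":0,"wy":0,"wz":0},{"x":-0.01,"y":-0.01,"z":0.1,"wx":0,"wy":0,"wz":0},{"x":-0.01,"y":-0.01,"z":0.15,"wx":0,"wy":0,"wz":0},{"x":-0.01,"y":-0.01,"z":0.19,"wx":0,"wy":0,"wz":0},{"x":-0.01,"y":-0.01,"z":0.22,"wx":0,"wy":0,"wz":0},{"x":-0.01,"y":-0.01,"z":0.24,"wx":0,"wy":0,"wz":0},{"x":-0.01,"y":-0.01,"z":0.255,"wx":0,"wy":0,"wz":0},{"x":-0.01,"y":-0.01,"z":0.265,"wx":0,"wy":0,"wz":0},{"x":-0.01,"y":-0.01,"z":0.272,"wx":0,"wy":0,"wz":0},{"x":-0.01,"y":-0.01,"z":0.276,"wx":0,"wy":0,"wz":0},{"x":-0.01,"y":-0.01,"z":0.276,"wx":0,"wy":0,"wz":0},{"x":-0.01,"y":-0.01,"z":0.276,"wx":0,"wy":0,"wz":0}]'; python3 -m inch '[{"x":0,"y":0,"z":0.002,"wx":0,"wy":0,"wz":0},{"x":0,"y":0,"z":0.004,"wx":0,"wy":0,"wz":0},{"x":0,"y":0,"z":0.005,"wx":0,"wy":0,"wz":0},{"x":0,"y":0,"z":0.006,"wx":0,"wy":0,"wz":0},{"x":0,"y":0,"z":0.006,"wx":0,"wy":0,"wz":0}]'
```

```text
clock: 8.17
tool_pos: [0.5276, 0.2275, 0.016]
tool_rot: [0.999, -0.037, 0.0, -0.0]
wrist_force: [-0.6, 0.1, -2.4]
gripper_width: 0.412
finger_force: 61.2
clock: 8.58
tool_pos: [0.5274, 0.2274, 0.014]
tool_rot: [0.999, -0.037, 0.0, -0.0]
wrist_force: [0.9, -0.7, -1.7]
gripper_width: 0.411
finger_force: 61.4
```

```bash
python3 -m inch '[{"x":0,"y":0,"z":0.002,"wx":0,"wy":0,"wz":0},{"x":0,"y":0,"z":0.004,"wx":0,"wy":0,"wz":0},{"x":0,"y":0,"z":0.004,"wx":0,"wy":0,"wz":0},{"x":0,"y":0,"z":0.004,"wx":0,"wy":0,"wz":0}]'; python3 -c "
from cell import arm; print(arm.observe()['wrist_force'],arm.observe()['tool_pos'])"
```

```text
clock: 8.92
tool_pos: [0.5274, 0.2274, 0.014]
tool_rot: [0.999, -0.037, 0.0, -0.0]
wrist_force: [-2.3, -0.9, 7.0]
gripper_width: 0.413
finger_force: 62.4
[-2.30079591 -0.93658325  6.96643299] [0.5274319  0.22738186 0.01395304]
```

```bash
python3 -m inch '[{"x":0,"y":0,"z":0,"wx":0,"wy":0,"wz":0},{"x":0,"y":0,"z":0,"wx":0,"wy":0,"wz":0},{"x":0,"y":0,"z":0,"wx":0,"wy":0,"wz":0},{"x":0,"y":0,"z":0,"wx":0,"wy":0,"wz":0},{"x":0,"y":0,"z":0,"wx":0,"wy":0,"wz":0},{"x":0,"y":0,"z":0,"wx":0,"wy":0,"wz":0},{"x":0,"y":0,"z":-0.03,"wx":0,"wy":0,"wz":0},{"x":0,"y":0,"z":-0.08,"wx":0,"wy":0,"wz":0},{"x":0,"y":0,"z":-0.15,"wx":0,"wy":0,"wz":0},{"x":0,"y":0,"z":-0.24,"wx":0,"wy":0,"wz":0},{"x":0,"y":0,"z":-0.34,"wx":0,"wy":0,"wz":0},{"x":0,"y":0,"z":-0.44,"wx":0,"wy":0,"wz":0},{"x":0,"y":0,"z":-0.54,"wx":0,"wy":0,"wz":0},{"x":0,"y":0,"z":-0.63,"wx":0,"wy":0,"wz":0},{"x":0,"y":0,"z":-0.7,"wx":0,"wy":0,"wz":0},{"x":0,"y":0,"z":-0.7,"wx":0,"wy":0,"wz":0},{"x":0,"y":0,"z":-0.7,"wx":0,"wy":0,"wz":0}]' 0; python3 -c "
from h import *
go((.511,-.294,.22),7)
cv2.imwrite('pics/p2.png',cv2.resize(read_camera('scene')[90:250,100:360],None,fx=3,fy=3,interpolation=2))"
```

```text
clock: 10.33
tool_pos: [0.5279, 0.2276, 0.2245]
tool_rot: [0.999, -0.037, 0.002, -0.001]
wrist_force: [-0.2, -0.6, -0.4]
gripper_width: 0.994
finger_force: 0.0
(0.511, -0.294, 0.22) xyz [0.073 1.738 0.012] w [-0.002 -0.004 -0.25 ] n 12.5
```

View pics/p2.png

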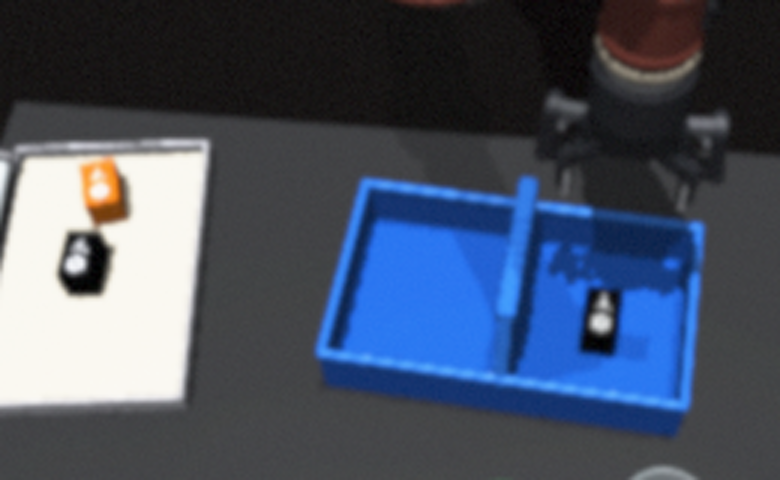

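Piece A stands flower up mid left compartment at (600,320). B and amber are unmoved, so I'm going to B.

```bash
python3 -m inch '[{"x":0,"y":0.06,"z":0,"wx":0,"wy":0,"wz":0},{"x":0,"y":0.16,"z":0,"wx":0,"wy":0,"wz":-0.02},{"x":0,"y":0.28,"z":0,"wx":0,"wy":0,"wz":-0.04},{"x":0.02,"y":0.4,"z":0,"wx":0,"wy":0,"wz":-0.06},{"x":0.02,"y":0.52,"z":0,"wx":0,"wy":0,"wz":-0.08},{"x":0.03,"y":0.64,"z":0,"wx":0,"wy":0,"wz":-0.1},{"x":0.03,"y":0.76,"z":0,"wx":0,"wy":0,"wz":-0.12},{"x":0.04,"y":0.87,"z":0,"wx":0,"wy":0,"wz":-0.14},{"x":0.05,"y":0.95,"z":0,"wx":0,"wy":0,"wz":-0.15},{"x":0.05,"y":0.99,"z":0,"wx":0,"wy":0,"wz":-0.15},{"x":0.05,"y":0.99,"z":0,"wx":0,"wy":0,"wz":-0.15}]'; python3 -c "
from h import *
go((.511,-.294,.1),7)"
```

```text
clock: 11.3
tool_pos: [0.5191, -0.0735, 0.2214]
tool_rot: [1.0, 0.019, -0.002, 0.001]
wrist_force: [-0.1, -0.5, 0.6]
gripper_width: 1.001
finger_force: 0.0
(0.511, -0.294, 0.1) xyz [-0.053  0.733  0.406] w [ 0.002  0.004 -0.108] n 6.0
```

```bash
python3 -m inch '[{"x":0,"y":0.08,"z":0,"wx":0,"wy":0,"wz":-0.01},{"x":-0.01,"y":0.18,"z":0.03,"wx":0,"wy":0,"wz":-0.03},{"x":-0.02,"y":0.29,"z":0.07,"wx":0,"wy":0,"wz":-0.05},{"x":-0.03,"y":0.4,"z":0.12,"wx":0,"wy":0,"wz":-0.07},{"x":-0.04,"y":0.51,"z":0.17,"wx":0,"wy":0,"wz":-0.09},{"x":-0.05,"y":0.61,"z":0.23,"wx":0,"wy":0,"wz":-0.108},{"x":-0.053,"y":0.69,"z":0.29,"wx":0,"wy":0,"wz":-0.108},{"x":-0.053,"y":0.733,"z":0.34,"wx":0,"wy":0,"wz":-0.108},{"x":-0.053,"y":0.733,"z":0.38,"wx":0,"wy":0,"wz":-0.108},{"x":-0.053,"y":0.733,"z":0.406,"wx":0,"wy":0,"wz":-0.108},{"x":-0.053,"y":0.733,"z":0.406,"wx":0,"wy":0,"wz":-0.108},{"x":-0.053,"y":0.733,"z":0.406,"wx":0,"wy":0,"wz":-0.108}]'; python3 -c "
from h import *
go((.511,-.294,.018),7)"
```

```text
clock: 12.3
tool_pos: [0.5149, -0.2876, 0.1004]
tool_rot: [0.998, 0.066, -0.0, -0.001]
wrist_force: [0.2, 0.0, 0.1]
gripper_width: 1.002
finger_force: 0.0
(0.511, -0.294, 0.018) xyz [-0.016  0.02   0.275] w [-0.003  0.     0.013] n 2.0
```

```bash
python3 -m inch '[{"x":0,"y":0,"z":0,"wx":0,"wy":0,"wz":0},{"x":0,"y":0,"z":0,"wx":0,"wy":0,"wz":0},{"x":0,"y":0,"z":0,"wx":0,"wy":0,"wz":0}]'; python3 -c "
from h import *
go((.511,-.294,.018),7)"
```

```text
clock: 12.55
tool_pos: [0.5148, -0.2899, 0.1018]
tool_rot: [0.998, 0.065, 0.001, 0.0]
wrist_force: [0.0, 0.0, -0.3]
gripper_width: 0.999
finger_force: 0.0
(0.511, -0.294, 0.018) xyz [-0.015  0.012  0.279] w [ 0.001 -0.002  0.009] n 2.0
```

```bash
python3 -m inch '[{"x":-0.006,"y":0.005,"z":0.05,"wx":0,"wy":0,"wz":0.005},{"x":-0.012,"y":0.012,"z":0.11,"wx":0,"wy":0,"wz":0.01},{"x":-0.013,"y":0.012,"z":0.17,"wx":0,"wy":0,"wz":0.01},{"x":-0.013,"y":0.012,"z":0.21,"wx":0,"wy":0,"wz":0.01},{"x":-0.013,"y":0.012,"z":0.24,"wx":0,"wy":0,"wz":0.01},{"x":-0.013,"y":0.012,"z":0.26,"wx":0,"wy":0,"wz":0.01},{"x":-0.013,"y":0.012,"z":0.272,"wx":0,"wy":0,"wz":0.01},{"x":-0.013,"y":0.012,"z":0.277,"wx":0,"wy":0,"wz":0.01},{"x":-0.013,"y":0.012,"z":0.277,"wx":0,"wy":0,"wz":0.01},{"x":-0.013,"y":0.012,"z":0.277,"wx":0,"wy":0,"wz":0.01}]' 0;  python3 -m inch '[{"x":0,"y":0,"z":0,"wx":0,"wy":0,"wz":0},{"x":0,"y":0,"z":0,"wx":0,"wy":0,"wz":0},{"x":0,"y":0,"z":0,"wx":0,"wy":0,"wz":0},{"x":0,"y":0,"z":0,"wx":0,"wy":0,"wz":0},{"x":0,"y":0,"z":0,"wx":0,"wy":0,"wz":0},{"x":0,"y":0,"z":0,"wx":0,"wy":0,"wz":0},{"x":0,"y":0,"z":0,"wx":0,"wy":0,"wz":0},{"x":0,"y":0,"z":0,"wx":0,"wy":0,"wz":0},{"x":0,"y":0,"z":0,"wx":0,"wy":0,"wz":0},{"x":0,"y":0,"z":0,"wx":0,"wy":0,"wz":0},{"x":0,"y":0,"z":0,"wx":0,"wy":0,"wz":0},{"x":0,"y":0,"z":0,"wx":0,"wy":0,"wz":0}]' 1
python3 -c "
from h import *
go((.516,.057,.2),-4);go((.516,.057,.1),-4)"
```

```text
clock: 13.38
tool_pos: [0.5112, -0.2946, 0.0183]
tool_rot: [0.998, 0.06, 0.001, 0.0]
wrist_force: [0.2, -0.0, 0.5]
gripper_width: 1.0
finger_force: 0.0
clock: 14.38
tool_pos: [0.5111, -0.2946, 0.0182]
tool_rot: [0.998, 0.06, 0.0, 0.0]
wrist_force: [-0.1, 0.2, 5.1]
gripper_width: 0.413
finger_force: 61.2
(0.516, 0.057, 0.2) xyz [ 0.158 -1.161 -0.606] w [ 0.001 -0.001  0.243] n 9.5
(0.516, 0.057, 0.1) xyz [ 0.158 -1.161 -0.273] w [ 0.001 -0.001  0.243] n 8.7
```

```bash
python3 -m inch '[{"x":0,"y":0,"z":-0.03,"wx":0,"wy":0,"wz":0},{"x":0,"y":0,"z":-0.08,"wx":0,"wy":0,"wz":0},{"x":0,"y":0,"z":-0.14,"wx":0,"wy":0,"wz":0},{"x":0,"y":-0.01,"z":-0.2,"wx":0,"wy":0,"wz":0},{"x":0.01,"y":-0.04,"z":-0.27,"wx":0,"wy":0,"wz":0.01},{"x":0.02,"y":-0.1,"z":-0.34,"wx":0,"wy":0,"wz":0.02},{"x":0.03,"y":-0.17,"z":-0.41,"wx":0,"wy":0,"wz":0.04},{"x":0.04,"y":-0.25,"z":-0.47,"wx":0,"wy":0,"wz":0.06},{"x":0.05,"y":-0.33,"z":-0.51,"wx":0,"wy":0,"wz":0.08},{"x":0.06,"y":-0.42,"z":-0.53,"wx":0,"wy":0,"wz":0.1},{"x":0.07,"y":-0.51,"z":-0.53,"wx":0,"wy":0,"wz":0.12},{"x":0.08,"y":-0.6,"z":-0.53,"wx":0,"wy":0,"wz":0.14},{"x":0.09,"y":-0.69,"z":-0.53,"wx":0,"wy":0,"wz":0.16},{"x":0.11,"y":-0.78,"z":-0.53,"wx":0,"wy":0,"wz":0.18},{"x":0.12,"y":-0.86,"z":-0.53,"wx":0,"wy":0,"wz":0.2},{"x":0.13,"y":-0.92,"z":-0.53,"wx":0,"wy":0,"wz":0.21},{"x":0.13,"y":-0.95,"z":-0.53,"wx":0,"wy":0,"wz":0.22},{"x":0.13,"y":-0.95,"z":-0.53,"wx":0,"wy":0,"wz":0.22}]'
python3 -c "
from h import *
go((.516,.057,.1),-4)"
```

```text
clock: 15.88
tool_pos: [0.5141, -0.004, 0.1763]
tool_rot: [1.0, -0.024, -0.001, -0.001]
wrist_force: [-0.2, -0.4, -2.3]
gripper_width: 0.41
finger_force: 60.4
(0.516, 0.057, 0.1) xyz [-0.003 -0.203  0.255] w [-0.002  0.003  0.028] n 2.3
```

```bash
python3 -m inch '[{"x":0,"y":-0.04,"z":0,"wx":0,"wy":0,"wz":0.01},{"x":0,"y":-0.1,"z":0,"wx":0,"wy":0,"wz":0.02},{"x":0,"y":-0.15,"z":0,"wx":0,"wy":0,"wz":0.028},{"x":0,"y":-0.19,"z":0.02,"wx":0,"wy":0,"wz":0.028},{"x":0,"y":-0.203,"z":0.06,"wx":0,"wy":0,"wz":0.028},{"x":0,"y":-0.203,"z":0.11,"wx":0,"wy":0,"wz":0.028},{"x":0,"y":-0.203,"z":0.16,"wx":0,"wy":0,"wz":0.028},{"x":0,"y":-0.203,"z":0.2,"wx":0,"wy":0,"wz":0.028},{"x":0,"y":-0.203,"z":0.23,"wx":0,"wy":0,"wz":0.028},{"x":0,"y":-0.203,"z":0.25,"wx":0,"wy":0,"wz":0.028},{"x":0,"y":-0.203,"z":0.25,"wx":0,"wy":0,"wz":0.028},{"x":0,"y":-0.203,"z":0.25,"wx":0,"wy":0,"wz":0.028},{"x":0,"y":-0.203,"z":0.25,"wx":0,"wy":0,"wz":0.028}]'
python3 -c "
from h import *
go((.516,.057,.016),-4)"
```

```text
clock: 16.97
tool_pos: [0.5189, 0.0538, 0.1023]
tool_rot: [0.999, -0.037, 0.001, -0.0]
wrist_force: [0.3, -0.5, -2.0]
gripper_width: 0.414
finger_force: 60.4
(0.516, 0.057, 0.016) xyz [-0.011 -0.01   0.288] w [-0.    -0.002 -0.006] n 2.1
```

```bash
python3 -m inch '[{"x":-0.005,"y":-0.005,"z":0.05,"wx":0,"wy":0,"wz":0},{"x":-0.01,"y":-0.008,"z":0.1,"wx":0,"wy":0,"wz":0},{"x":-0.01,"y":-0.008,"z":0.15,"wx":0,"wy":0,"wz":0},{"x":-0.01,"y":-0.008,"z":0.2,"wx":0,"wy":0,"wz":0},{"x":-0.01,"y":-0.008,"z":0.23,"wx":0,"wy":0,"wz":0},{"x":-0.01,"y":-0.008,"z":0.25,"wx":0,"wy":0,"wz":0},{"x":-0.01,"y":-0.008,"z":0.265,"wx":0,"wy":0,"wz":0},{"x":-0.01,"y":-0.008,"z":0.275,"wx":0,"wy":0,"wz":0},{"x":-0.01,"y":-0.008,"z":0.282,"wx":0,"wy":0,"wz":0},{"x":-0.01,"y":-0.008,"z":0.287,"wx":0,"wy":0,"wz":0},{"x":-0.01,"y":-0.008,"z":0.287,"wx":0,"wy":0,"wz":0},{"x":-0.01,"y":-0.008,"z":0.287,"wx":0,"wy":0,"wz":0}]'; python3 -m inch '[{"x":0,"y":0,"z":0.002,"wx":0,"wy":0,"wz":0},{"x":0,"y":0,"z":0.004,"wx":0,"wy":0,"wz":0},{"x":0,"y":0,"z":0.005,"wx":0,"wy":0,"wz":0},{"x":0,"y":0,"z":0.006,"wx":0,"wy":0,"wz":0},{"x":0,"y":0,"z":0.006,"wx":0,"wy":0,"wz":0},{"x":0,"y":0,"z":0.006,"wx":0,"wy":0,"wz":0}]'
```

```text
clock: 17.97
tool_pos: [0.5157, 0.0567, 0.0159]
tool_rot: [0.999, -0.037, 0.0, -0.0]
wrist_force: [-0.3, 0.3, -2.1]
gripper_width: 0.412
finger_force: 60.5
clock: 18.47
tool_pos: [0.5155, 0.0567, 0.0142]
tool_rot: [0.999, -0.037, 0.0, -0.0]
wrist_force: [-1.8, -0.5, 2.0]
gripper_width: 0.41
finger_force: 61.0
```

```bash
python3 -m inch '[{"x":0,"y":0,"z":0.001,"wx":0,"wy":0,"wz":0},{"x":0,"y":0,"z":0.001,"wx":0,"wy":0,"wz":0},{"x":0,"y":0,"z":0,"wx":0,"wy":0,"wz":0},{"x":0,"y":0,"z":0,"wx":0,"wy":0,"wz":0},{"x":0,"y":0,"z":0,"wx":0,"wy":0,"wz":0},{"x":0,"y":0,"z":0,"wx":0,"wy":0,"wz":0},{"x":0,"y":0,"z":-0.03,"wx":0,"wy":0,"wz":0},{"x":0,"y":0,"z":-0.08,"wx":0,"wy":0,"wz":0},{"x":0,"y":0,"z":-0.15,"wx":0,"wy":0,"wz":0},{"x":0,"y":0,"z":-0.24,"wx":0,"wy":0,"wz":0},{"x":0,"y":0,"z":-0.34,"wx":0,"wy":0,"wz":0},{"x":0,"y":0,"z":-0.44,"wx":0,"wy":0,"wz":0},{"x":0,"y":0,"z":-0.54,"wx":0,"wy":0,"wz":0},{"x":0,"y":0,"z":-0.6,"wx":0,"wy":0,"wz":0},{"x":0,"y":0,"z":-0.64,"wx":0,"wy":0,"wz":0},{"x":0,"y":0,"z":-0.64,"wx":0,"wy":0,"wz":0},{"x":0,"y":0,"z":-0.64,"wx":0,"wy":0,"wz":0}]' 0; python3 -c "
from h import *
go((.522,.142,.205),-4)
s=read_camera('scene'); cv2.imwrite('pics/s3.png',s); cv2.imwrite('pics/p3.png',cv2.resize(s[90:250,100:360],None,fx=3,fy=3,interpolation=2))"
```

```text
clock: 19.88
tool_pos: [0.5154, 0.0567, 0.2066]
tool_rot: [0.999, -0.037, 0.001, -0.0]
wrist_force: [-0.2, 0.2, -1.3]
gripper_width: 1.002
finger_force: 0.0
(0.522, 0.142, 0.205) xyz [ 0.001 -0.285  0.005] w [-0.001 -0.002 -0.005] n 2.1
```

View pics/p3.png

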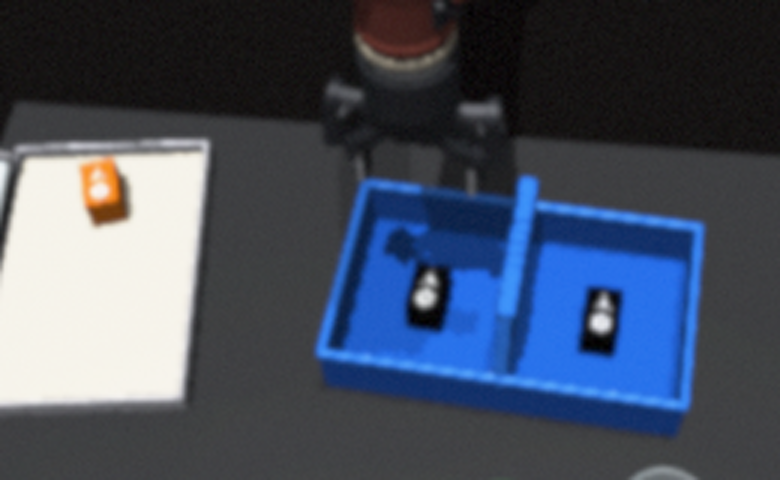

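Both pieces stand flower up in their compartments, at (428,297) and (600,320), and the caddy hasn't moved. Next, the handle.

```bash
python3 -m inch '[{"x":0,"y":-0.04,"z":0,"wx":0,"wy":0,"wz":0},{"x":0,"y":-0.1,"z":0,"wx":0,"wy":0,"wz":0},{"x":0,"y":-0.17,"z":0,"wx":0,"wy":0,"wz":0},{"x":0,"y":-0.23,"z":0,"wx":0,"wy":0,"wz":0},{"x":0,"y":-0.27,"z":0,"wx":0,"wy":0,"wz":0},{"x":0,"y":-0.285,"z":0,"wx":0,"wy":0,"wz":-0.005},{"x":0,"y":-0.285,"z":0,"wx":0,"wy":0,"wz":-0.005},{"x":0,"y":-0.285,"z":0,"wx":0,"wy":0,"wz":-0.005},{"x":0,"y":-0.285,"z":0,"wx":0,"wy":0,"wz":-0.005},{"x":0,"y":-0.285,"z":0,"wx":0,"wy":0,"wz":-0.005}]'; python3 -c "
from h import *
go((.522,.142,.114),-4)"
```

```text
clock: 20.77
tool_pos: [0.5218, 0.1404, 0.2058]
tool_rot: [0.999, -0.036, -0.0, 0.0]
wrist_force: [0.9, -0.1, 0.9]
gripper_width: 0.999
finger_force: 0.0
(0.522, 0.142, 0.114) xyz [ 0.    -0.006  0.306] w [ 0.001  0.    -0.003] n 2.2
```

```bash
python3 -m inch '[{"x":0,"y":-0.004,"z":0.05,"wx":0,"wy":0,"wz":0},{"x":0,"y":-0.004,"z":0.11,"wx":0,"wy":0,"wz":0},{"x":0,"y":-0.004,"z":0.17,"wx":0,"wy":0,"wz":0},{"x":0,"y":-0.004,"z":0.22,"wx":0,"wy":0,"wz":0},{"x":0,"y":-0.004,"z":0.26,"wx":0,"wy":0,"wz":0},{"x":0,"y":-0.004,"z":0.29,"wx":0,"wy":0,"wz":0},{"x":0,"y":-0.004,"z":0.306,"wx":0,"wy":0,"wz":0},{"x":0,"y":-0.004,"z":0.306,"wx":0,"wy":0,"wz":0},{"x":0,"y":-0.004,"z":0.306,"wx":0,"wy":0,"wz":0},{"x":0,"y":-0.004,"z":0.306,"wx":0,"wy":0,"wz":0}]'; python3 -m inch '[{"x":0,"y":0,"z":0,"wx":0,"wy":0,"wz":0},{"x":0,"y":0,"z":0,"wx":0,"wy":0,"wz":0},{"x":0,"y":0,"z":0,"wx":0,"wy":0,"wz":0},{"x":0,"y":0,"z":0,"wx":0,"wy":0,"wz":0},{"x":0,"y":0,"z":0,"wx":0,"wy":0,"wz":0},{"x":0,"y":0,"z":0,"wx":0,"wy":0,"wz":0},{"x":0,"y":0,"z":0,"wx":0,"wy":0,"wz":0},{"x":0,"y":0,"z":0,"wx":0,"wy":0,"wz":0},{"x":0,"y":0,"z":0,"wx":0,"wy":0,"wz":0},{"x":0,"y":0,"z":0,"wx":0,"wy":0,"wz":0},{"x":0,"y":0,"z":0,"wx":0,"wy":0,"wz":0},{"x":0,"y":0,"z":0,"wx":0,"wy":0,"wz":0}]' 1
python3 -c "
from h import *
go((.522,.142,.194),-4)
s=read_camera('scene'); print(cv2.absdiff(s[150:235,260:340],cv2.imread('pics/s3.png')[150:235,260:340]).mean())"
```

```text
clock: 21.6
tool_pos: [0.5225, 0.1432, 0.1148]
tool_rot: [0.999, -0.035, 0.001, -0.0]
wrist_force: [-0.1, 0.4, 0.4]
gripper_width: 0.997
finger_force: 0.0
clock: 22.6
tool_pos: [0.5219, 0.1428, 0.1143]
tool_rot: [0.999, -0.035, 0.0, 0.0]
wrist_force: [-0.2, -2.4, 5.0]
gripper_width: 0.201
finger_force: 60.1
(0.522, 0.142, 0.194) xyz [ 0.001  0.003 -0.266] w [ 0.    -0.    -0.001] n 1.9
12.159705882352942
```

```bash
python3 -m inch '[{"x":0,"y":0,"z":-0.005,"wx":0,"wy":0,"wz":0},{"x":0,"y":0,"z":-0.012,"wx":0,"wy":0,"wz":0},{"x":0,"y":0,"z":-0.02,"wx":0,"wy":0,"wz":0},{"x":0,"y":0,"z":-0.03,"wx":0,"wy":0,"wz":0},{"x":0,"y":0,"z":-0.04,"wx":0,"wy":0,"wz":0},{"x":0,"y":0,"z":-0.05,"wx":0,"wy":0,"wz":0},{"x":0,"y":0,"z":-0.06,"wx":0,"wy":0,"wz":0},{"x":0,"y":0,"z":-0.065,"wx":0,"wy":0,"wz":0},{"x":0,"y":0,"z":-0.067,"wx":0,"wy":0,"wz":0},{"x":0,"y":0,"z":-0.067,"wx":0,"wy":0,"wz":0},{"x":0,"y":0,"z":-0.067,"wx":0,"wy":0,"wz":0}]'
python3 -c "
from h import *
o=arm.observe();print(o['torque'],o['wrist_force'])
s=read_camera('scene'); cv2.imwrite('pics/p4.png',cv2.resize(s[90:250,180:380],None,fx=3,fy=3,interpolation=2))"
```

```text
clock: 23.57
tool_pos: [0.5217, 0.1431, 0.1341]
tool_rot: [0.999, -0.035, -0.0, -0.0]
wrist_force: [0.3, -0.1, -8.3]
gripper_width: 0.201
finger_force: 58.7
[ 0.03307625  0.03011692 -0.01463325] [ 0.26754535 -0.11223404 -8.28964991]
```

View pics/p4.png

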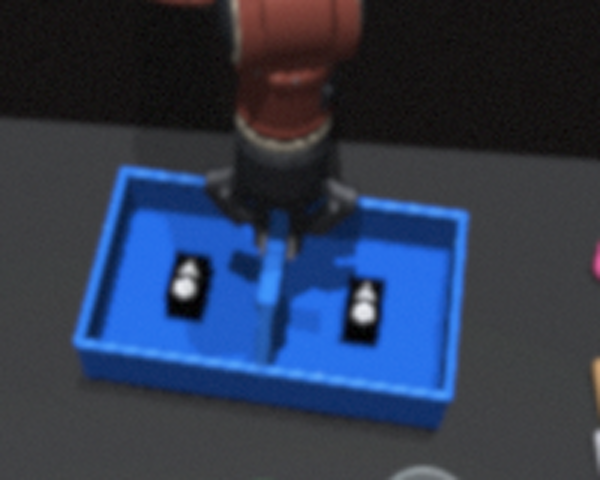

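The caddy is 20 mm up and level, with the full 8.3 N weight carried and almost no moment. Continuing the lift.

```bash
python3 -m inch '[{"x":0,"y":0,"z":-0.005,"wx":0,"wy":0,"wz":0},{"x":0,"y":0,"z":-0.015,"wx":0,"wy":0,"wz":0},{"x":0,"y":0,"z":-0.03,"wx":0,"wy":0,"wz":0},{"x":0,"y":0,"z":-0.045,"wx":0,"wy":0,"wz":0},{"x":0,"y":0,"z":-0.06,"wx":0,"wy":0,"wz":0},{"x":0,"y":0,"z":-0.08,"wx":0,"wy":0,"wz":0},{"x":0,"y":0,"z":-0.1,"wx":0,"wy":0,"wz":0},{"x":0,"y":0,"z":-0.12,"wx":0,"wy":0,"wz":0},{"x":0,"y":0,"z":-0.14,"wx":0,"wy":0,"wz":0},{"x":0,"y":0,"z":-0.16,"wx":0,"wy":0,"wz":0},{"x":0,"y":0,"z":-0.175,"wx":0,"wy":0,"wz":0},{"x":0,"y":0,"z":-0.19,"wx":0,"wy":0,"wz":0},{"x":0,"y":0,"z":-0.2,"wx":0,"wy":0,"wz":0},{"x":0,"y":0,"z":-0.205,"wx":0,"wy":0,"wz":0},{"x":0,"y":0,"z":-0.208,"wx":0,"wy":0,"wz":0},{"x":0,"y":0,"z":-0.208,"wx":0,"wy":0,"wz":0}]'
python3 -m inch '[{"x":0,"y":0,"z":0,"wx":0,"wy":0,"wz":0},{"x":0,"y":0,"z":0,"wx":0,"wy":0,"wz":0},{"x":0,"y":0,"z":0,"wx":0,"wy":0,"wz":0},{"x":0,"y":0,"z":0,"wx":0,"wy":0,"wz":0},{"x":0,"y":0,"z":0,"wx":0,"wy":0,"wz":0},{"x":0,"y":0,"z":0,"wx":0,"wy":0,"wz":0},{"x":0,"y":0,"z":0,"wx":0,"wy":0,"wz":0},{"x":0,"y":0,"z":0,"wx":0,"wy":0,"wz":0},{"x":0,"y":0,"z":0,"wx":0,"wy":0,"wz":0},{"x":0,"y":0,"z":0,"wx":0,"wy":0,"wz":0},{"x":0,"y":0,"z":0,"wx":0,"wy":0,"wz":0},{"x":0,"y":0,"z":0,"wx":0,"wy":0,"wz":0},{"x":0,"y":0,"z":0,"wx":0,"wy":0,"wz":0},{"x":0,"y":0,"z":0,"wx":0,"wy":0,"wz":0},{"x":0,"y":0,"z":0,"wx":0,"wy":0,"wz":0},{"x":0,"y":0,"z":0,"wx":0,"wy":0,"wz":0},{"x":0,"y":0,"z":0,"wx":0,"wy":0,"wz":0},{"x":0,"y":0,"z":0,"wx":0,"wy":0,"wz":0},{"x":0,"y":0,"z":0,"wx":0,"wy":0,"wz":0},{"x":0,"y":0,"z":0,"wx":0,"wy":0,"wz":0}]'
python3 -c "
from h import *
s=read_camera('scene'); cv2.imwrite('pics/p5.png',cv2.resize(s[70:260,90:350],None,fx=3,fy=3,interpolation=2))"
```

```text
clock: 24.95
tool_pos: [0.5218, 0.1431, 0.1965]
tool_rot: [0.999, -0.035, -0.0, -0.0]
wrist_force: [-0.3, -1.3, -7.8]
gripper_width: 0.198
finger_force: 58.8
clock: 26.62
tool_pos: [0.5218, 0.1431, 0.1965]
tool_rot: [0.999, -0.035, -0.0, -0.0]
wrist_force: [0.1, -0.2, -8.8]
gripper_width: 0.197
finger_force: 58.8
```

View pics/p5.png

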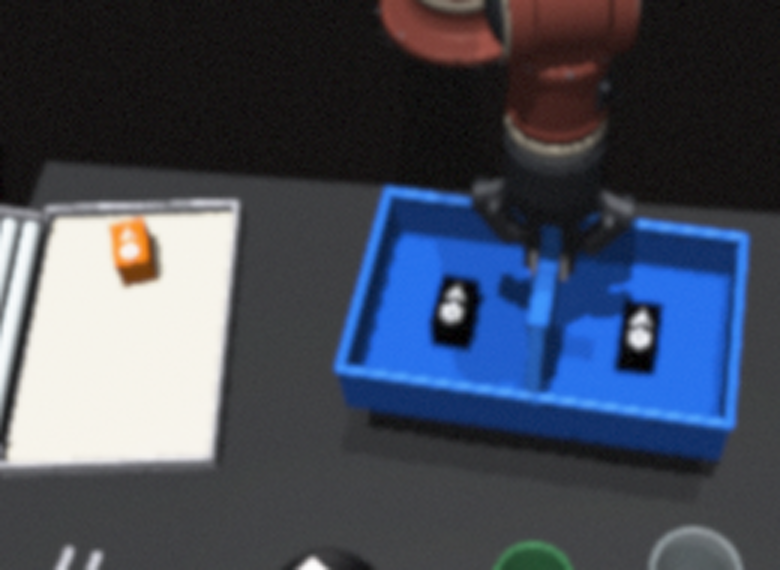

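The caddy hangs with both pieces inside, at (455,312) and (638,337), and the amber piece is untouched. Quick numeric check of level before handing in.

```bash
python3 -c "
from h import *
P=np.array([ray('scene',((a+.5)/3-.5+90,(b+.5)/3-.5+70),.147) for a,b in[(388,188),(748,235),(735,426),(340,371)]])
print(P.round(3),P.mean(0),np.linalg.norm(np.roll(P,-1,0)-P,axis=1).round(3))"
```

```text
[[ 0.407 -0.018  0.147]
 [ 0.432  0.322  0.147]
 [ 0.632  0.309  0.147]
 [ 0.61  -0.03   0.147]] [0.52038228 0.14553475 0.147     ] [0.341 0.201 0.34  0.203]
```

The rim casts to 341 x 202 mm at z = 147 mm, so the caddy is level and 82 mm up.

```bash
python3 -c "
from cell import arm; print(arm.hand_in())"
```

```text
the job is handed in; nothing more can be done
None
```

Job handed in at about 27 s: both black pieces are flower up, one in each caddy compartment, and the arm is holding the caddy level by the handle 82 mm above the bench; the amber piece was not touched.

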